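# Take the gold-dust filter out of a jeweller's bench extractor

## Task

The round-knobbed filter of the bench dust extractor is full of gold dust. Press it straight down until its latch lets go and it springs up, then pull it out and stand it upright in the empty metal tray. Leave the other filter, the one with the bar-shaped grip, latched where it is.

Things in the scene. Friction and masses are not known exactly. Their poses are not given: they have to be found in the camera images.
- filter_knob (a point): Filter to take out, white, 0.14 kg: centre of its round upright knob, 32 mm across, 30 tall. Below the knob a flange 50x50x6 mm (top 15 mm below this point), then a body 40x40x50; underside 71 mm below. Axes as the extractor's. Flange ears at +y and -y are held by steel hooks 6 mm above the flange: close fingers along x. Pushed down 5 to 12 mm and let go, it rises 18 mm above its latched height.
- other_bar (a point): Other filter, leave it: same white body, flange and latch, but topped by a bar 14 (x) x 44 (y) x 30 mm tall; this point is the bar's centre.
- extractor: Fixed grey box 150 (x) x 250 (y) x 85 mm, two filter bays in its top, 62 mm to +y and -y; either filter in either. Origin: underside centre, z up; latched knob centre 118 mm above. A bay's spring needs 8 to 14 N of push (hard stop at 12 mm); past 3 mm the latch slides aside and stays open. The risen filter rests 20 mm deep in the bay and pulls straight up freely; while latched it cannot be pulled.
- tray: Fixed, empty, open aluminium tray, 158 (x) x 138 (y) mm outside, 28 high, walls and floor 4 thick. Origin: centre of its underside on the bench, z up. A filter standing in it has its knob centre 75 mm above this origin.

How it is judged:
By the outcome, as a careful person would: the job done as asked, in the order asked, and still so for the second after the job is handed in, with the robot touching nothing.
It also fails if it takes over 51 s, if anything falls off the work surface, if the arm or the gripper's body presses on something with over 40 N, if the wrist force passes 120 N, or if a joint passes its speed limit or range.

## Robot

A 6-joint arm with a two-finger parallel gripper is mounted at the origin on the work surface. World frame = base frame: x ahead of the robot, y to its left, z up, the work surface at z = 0. Lengths are in mm, angles in degrees, forces in N, time in s.
With the tool pointing down it reaches from about 325 to 850 mm from the base axis. Payload 4.4 kg.
Tool frame: the origin (TCP) lies midway between the tips of the shut fingers; the grasp point (between the pads) lies 19 mm behind it (tcp_to_grasp is the z of the grasp point in the tool frame, in mm); z points along the fingers, y is the direction in which the jaws open and shut (so a half turn about z gives the same grasp; the last joint's range is limited). The gripper opens to 94 mm and grips with 3 to 60 N. Pads are 16 mm wide; open, the fingers measure 119 mm over their backs; the gripper's body (75 mm by 177 mm) begins 78 mm behind the grasp point.
Start: joints at [-75.258, 11.837, 88.321, -0, 79.842, -8.623], TCP at [228.028, -527.854, 175.447] pointing down, gripper open.
Joint ranges: [-156.59, 156.59], [-49.26, 127.26], [12.9, 141.05], [-63.56, 243.56], [4.71, 150.69], [-161.64, 161.64]. Speed limits (degrees/s): [159.86, 159.86, 180, 180, 180, 180].

## Interface

Orientations are given as [roll, pitch, yaw] about the fixed x, y, z axes, in that order (R = Rz(yaw) Ry(pitch) Rx(roll)).
In Python, from workcell import sense, camera, hand_in, find_in, tcp_to_grasp gives the robot as it stands.
- The arm moves only by the shell command python3 -m crank 'ROWS' [FORCE]. ROWS is JSON, a list of rows, each an object of numbers: "hand": the closure, from -1 (fully open) to 1 (shut); "dx", "dy", "dz": the shift along the tool's x, y, z in mm; "twist": the turn about the tool's z in rad. A call has 1 to 8 rows; each row shifts and turns the commanded pose from where the row before left it, along the tool's axes as they then stand; what a row does not reach is not made up. A row lasts 1/10 s, in which the tool goes at most 50 mm and 8.59 degrees, less where a joint would pass 70% of its speed; a pose out of reach is approached as far as the arm can. A call is refused whole if a number of a shift passes 50 or a number of a turn 0.15, either way. A call with a gripper value outside its range is refused whole. The fingers move at their own pace and stop on an object; FORCE is the grip in N (left out, the last holds). Time passes only in rows, so rows that do not move let the fingers close. It gives the time, the measured TCP pose, the force and the opening at its end, in the units of the state.
- sense(): the state, without advancing time (a new reading comes with each control period).
- camera(name): name is "scene" or "top"; returns a dict with "frame" (384x512x3 uint8, red, green, blue), "z_map" (384x512 float32, mm along the optical axis (not along the pixel's ray), 0 where there is no reading), "vfov" (degrees; the focal length in pixels is half the picture's height over the tangent of half this angle, whatever the lens; pixels are square), "cx", "cy" (the principal point, pixels), "dist_coeffs" ([k1, k2, p1, p2, k3] as OpenCV has them; the pictures are not rectified), "camera_from_world" (4x4, takes a point from world to camera coordinates). Camera axes: x right, y down, z forward; pixel columns grow to the right and rows downward; lengths in mm; the calibration is good to about 2 mm. A picture is of the moment at which its call begins.
- hand_in(): hands the job in, once; it reports no verdict.
Trained networks look in a picture, given as the dict that the camera call returned (one of the last four; its "shot" number tells which), for a name from the list of things; names that differ only in an ending like _2 or _b are one class to them, and where a whole thing is asked for, a point or a joint stands for the part that bears it (a point fixed in the world has none). Each returns a list of dicts, best first, with "score" (0 to 1); they miss things now and then, are a little off and sometimes report something else, mostly with a low value. They report only what shows in the picture. A call takes as long as a camera call.
- find_in(thing, picture): "centre" ([row, column] in pixels, amid what is visible of it).
The state is a dict: "t": time; "q": joint angles; "joint_vel": joint speeds; "effort": joint torques, N m; "ee_pos": TCP position; "tcp_rot": TCP orientation; "wrist_force": force on the tool from outside, world axes, zero at the start; "ft_torque": the same for the moment, N m; "finger_gap": opening from 0.0 (shut) to 1.0 (fully open).
Only numpy, scipy, OpenCV 4.12 (cv2) and the standard library are available. Lean on these libraries where they do the work, as an engineer would, in place of code of your own. Each camera call takes 0.05 s, during which the arm holds its last target.

## Working session

There is one attempt and no reset: what is moved stays moved. The work goes in short steps, Python scripts to look and compute and a shell command to move; the robot and the scene stay as the last step left them, time stands still between calls to the robot, and variables do not carry over. Pictures are saved under pics/ and viewed, and the job is handed in when it is done.

```bash
mkdir -p pics; ls
cat > h.py <<'E'
import numpy as np, cv2
from workcell import sense, camera, hand_in, find_in, tcp_to_grasp
def K(p):
    f=p["frame"].shape[0]/2/np.tan(np.radians(p["vfov"])/2)
    return np.array([[f,0,p["cx"]],[0,f,p["cy"]],[0,0,1]])
def world(p,r,c,z=None):
    u=cv2.undistortPoints(np.array([[[c,r]]],float),K(p),np.array(p["dist_coeffs"]))[0,0]
    T=np.linalg.inv(np.array(p["camera_from_world"]))
    if z is None:
        d=p["z_map"][int(round(r)),int(round(c))]
        return (T@np.array([u[0]*d,u[1]*d,d,1]))[:3]
    o=T[:3,3]; v=T[:3,:3]@np.array([u[0],u[1],1]); return o+v*(z-o[2])/v[2]
def cloud(p):
    H,W=p["z_map"].shape
    g=np.stack(np.meshgrid(np.arange(W),np.arange(H)),-1).reshape(-1,1,2).astype(float)
    u=cv2.undistortPoints(g,K(p),np.array(p["dist_coeffs"]))[:,0]
    d=p["z_map"].reshape(-1).astype(float)
    P=np.c_[u[:,0]*d,u[:,1]*d,d,np.ones(len(d))]@np.linalg.inv(np.array(p["camera_from_world"])).T
    P=P[:,:3]; P[d==0]=np.nan
    return P.reshape(H,W,3)
def save(p,n): cv2.imwrite("pics/"+n,p["frame"][:,:,::-1])
E
python3 - <<'E'
from h import *
print(tcp_to_grasp, sense())
for n in("top","scene"):
    p=camera(n); save(p,n+"0.png"); np.save(n+"0.npy",cloud(p)); np.save(n+"0rgb.npy",p["frame"])
    for t in("filter_knob","other_bar","extractor","tray"):
        for d in find_in(t,p)[:3]:
            r,c=d["centre"]; print(n,t,round(d["score"],2),np.round([r,c]),np.round(world(p,r,c)))
E
```

```text
pics
-18.8 {'t': 0.0, 'q': array([-7.52589251e+01,  1.18872785e+01,  8.84012977e+01, -2.18703708e-03,
        7.98396406e+01, -8.62161433e+00]), 'joint_vel': array([ 0.1434365 ,  0.1022592 ,  0.01998225,  0.02383847, -0.07122741,
        0.03179879]), 'effort': array([-1.09208439e-03, -3.70887244e+01, -2.81414813e+01,  6.97911903e-02,
        3.63287609e-02, -1.59303199e-04]), 'ee_pos': array([ 227.78903254, -527.03781554,  174.28982686]), 'tcp_rot': array([-1.79872909e+02, -1.70931968e-02,  2.33630585e+01]), 'wrist_force': array([ 0.69228277,  0.61126473, -0.04010536]), 'ft_torque': array([-0.04856701, -0.06046378,  0.00706206]), 'finger_gap': 0.9993506073226045}
top filter_knob 0.86 [230. 175.] [481. 131. 134.]
top other_bar 0.69 [225. 110.] [489. 248. 135.]
top extractor 0.72 [234. 149.] [474. 184. 110.]
top tray 0.64 [216. 320.] [ 515. -144.    6.]
scene filter_knob 0.73 [170. 332.] [491. 139. 116.]
scene other_bar 0.63 [176. 393.] [498. 259. 112.]
scene extractor 0.76 [201. 362.] [543. 196.  84.]
scene tray 0.68 [213. 194.] [ 516. -148.    3.]
```

View pics/top0.png

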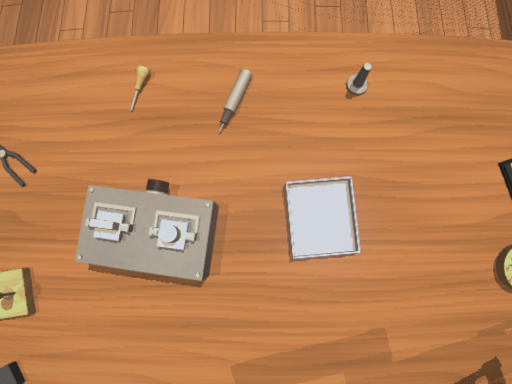

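View pics/scene0.png

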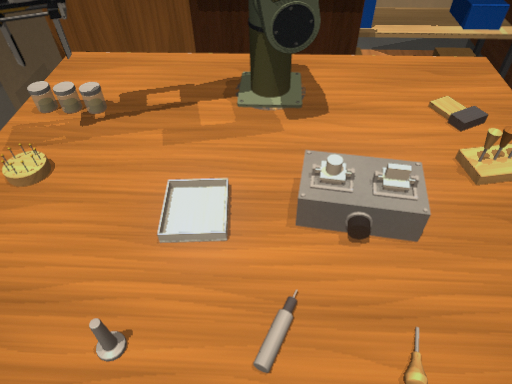

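Run:
```python
from h import *
P=np.load("top0.npy"); x,y,z=P[...,0],P[...,1],P[...,2]
def rect(m):
    q=P[m][:,:2].astype(np.float32); return len(q),np.round(np.median(P[m],0),1),cv2.minAreaRect(q)
near=lambda cx,cy,r:(np.hypot(x-cx,y-cy)<r)
print("knob",rect(near(481,131,30)&(z>125)))
print("bar",rect(near(489,250,35)&(z>125)))
print("ext",rect(near(481,190,180)&(z>75)&(z<95)))
print("tray all",rect(near(515,-146,125)&(z>18)&(z<40)))
print("tray floor",rect(near(515,-146,50)&(z<15)))
for s,c in(("top",(481,131)),("scene",(481,131))):
    Q=np.load(s+"0.npy"); m=(np.hypot(Q[...,0]-c[0],Q[...,1]-c[1])<35)&(Q[...,2]>80)
    print(s,np.histogram(Q[m][:,2],bins=np.arange(80,150,4)))
Q=np.load("scene0.npy"); 
for nm,m in(("ext",(np.hypot(Q[...,0]-481,Q[...,1]-190)<180)&(Q[...,2]>78)&(Q[...,2]<92)),("knob",(np.hypot(Q[...,0]-481,Q[...,1]-131)<35)&(Q[...,2]>128)),("tray",(np.hypot(Q[...,0]-515,Q[...,1]+146)<125)&(Q[...,2]>22)&(Q[...,2]<40))):
    print("scene",nm,m.sum(),np.median(Q[m],0),cv2.minAreaRect(Q[m][:,:2].astype(np.float32)))
```

```text
knob (277, array([475.7, 142.2, 134. ]), ((475.72174072265625, 143.05441284179688), (31.123647689819336, 31.517396926879883), 88.0334701538086))
bar (190, array([490.8, 262.2, 134.1]), ((491.24798583984375, 264.0711669921875), (40.504146575927734, 14.3502779006958), 82.56524658203125))
ext (8287, array([471.9, 200.6,  86.3]), ((479.9140319824219, 205.6145782470703), (252.93634033203125, 150.23855590820312), 82.5846176147461))
tray all (722, array([ 517.2, -155.6,   28.4]), ((511.7820739746094, -144.76812744140625), (157.34461975097656, 139.9146270751953), 5.008862018585205))
tray floor (1746, array([ 515.1, -145.9,    5.2]), ((515.7263793945312, -145.7225799560547), (97.92558288574219, 97.84576416015625), 89.50796508789062))
top (array([ 11, 250, 138,   6,  13, 160, 224,  56,  11,   8,  14,   8,  15,
       241,  15,   0,   0]), array([ 80,  84,  88,  92,  96, 100, 104, 108, 112, 116, 120, 124, 128,
       132, 136, 140, 144, 148]))
scene (array([ 95, 144,  63,  13,  46, 201,  57,  39,  22,  24,  23,  20,  81,
        78,   0,   0,   0]), array([ 80,  84,  88,  92,  96, 100, 104, 108, 112, 116, 120, 124, 128,
       132, 136, 140, 144, 148]))
scene ext 4956 [511.68409042 206.1420566   84.156995  ] ((481.1717529296875, 205.77276611328125), (249.02505493164062, 156.00558471679688), 82.47227478027344)
scene knob 159 [479.64599703 144.46856039 131.97290263] ((477.6812744140625, 144.27938842773438), (30.2816162109375, 30.105388641357422), 67.40308380126953)
scene tray 577 [ 532.92642772 -147.9752917    26.25824147] ((512.7174072265625, -143.50448608398438), (160.78717041015625, 138.03903198242188), 4.538543224334717)
```

The top view shows the extractor at around row 234, column 149. The round knob is at about (234,172), on the right bay; the bar is at (224,105), on the left. The empty tray is at (216,320). The scene view agrees, and the heights match the given sizes: knob top at 133 mm, rim at 28 mm. The extractor yaw is about -7.5°, so I need tool yaw 82.5°. First I'll turn, rise and shut the fingers so the closed tips can press on the knob.

```bash
python3 -m crank '[{"hand":1,"dz":-5,"twist":-0.147},{"hand":1,"dz":-5,"twist":-0.147},{"hand":1,"dz":-5,"twist":-0.147},{"hand":1,"dz":-5,"twist":-0.147},{"hand":1,"dz":-5,"twist":-0.147},{"hand":1,"dz":-5,"twist":-0.147},{"hand":1,"dz":-5,"twist":-0.147},{"hand":1}]' 30
cat >> h.py <<'E'
def delta(tx,ty,tz,yaw=None):
    from scipy.spatial.transform import Rotation as R
    s=sense(); r=s["tcp_rot"]; M=R.from_euler("xyz",r,degrees=True)
    d=M.inv().apply(np.array([tx,ty,tz])-s["ee_pos"])
    print("t",round(s["t"],2),"pos",np.round(s["ee_pos"],1),"rot",np.round(r,2),"F",np.round(s["wrist_force"],1),"gap",round(s["finger_gap"],3))
    print("tool delta",np.round(d,1), "twist" , None if yaw is None else round(float(np.radians(r[2]-yaw)),4))
E
python3 -c "
from h import *
delta(476.7,143.6,190,82.5)"
```

```text
t 0.5 pos [ 228.  -527.8  175.4] rot [-179.99   -0.     23.37] F [ 0.1 -0.4  0.2] gap 1.0
tool delta [ 494.6 -517.7  -14.5] twist -1.0321invalid input at $[0]: expected keys hand, dx, dy, dz, twist
```

```bash
python3 -m crank '[{"hand":1,"dx":0,"dy":0,"dz":-5,"twist":-0.147},{"hand":1,"dx":0,"dy":0,"dz":-5,"twist":-0.147},{"hand":1,"dx":0,"dy":0,"dz":-5,"twist":-0.147},{"hand":1,"dx":0,"dy":0,"dz":-5,"twist":-0.147},{"hand":1,"dx":0,"dy":0,"dz":-5,"twist":-0.147},{"hand":1,"dx":0,"dy":0,"dz":-5,"twist":-0.147},{"hand":1,"dx":0,"dy":0,"dz":-5,"twist":-0.147},{"hand":1,"dx":0,"dy":0,"dz":0,"twist":0}]' 30
python3 -c "
from h import *
delta(476.7,143.6,190,82.5)"
```

```text
t: 1.3
ee_pos: [228.2, -528.5, 211.4]
tcp_rot: [180.0, 0.1, 82.3]
wrist_force: [-0.2, -0.0, -0.4]
finger_gap: 0.353
t 1.3 pos [ 228.2 -528.5  211.4] rot [1.7996e+02 1.0000e-01 8.2310e+01] F [-0.2 -0.  -0.4] gap 0.353
tool delta [699.3 156.3  20.3] twist -0.0034
```

```bash
python3 -m crank '[{"hand":1,"dx":43.5,"dy":9.8,"dz":0,"twist":-0.003},{"hand":1,"dx":43.5,"dy":9.8,"dz":0,"twist":0},{"hand":1,"dx":43.5,"dy":9.8,"dz":0,"twist":0},{"hand":1,"dx":43.5,"dy":9.8,"dz":0,"twist":0},{"hand":1,"dx":43.5,"dy":9.8,"dz":0,"twist":0},{"hand":1,"dx":43.5,"dy":9.8,"dz":0,"twist":0},{"hand":1,"dx":43.5,"dy":9.8,"dz":0,"twist":0},{"hand":1,"dx":43.5,"dy":9.8,"dz":0,"twist":0}]'
python3 -m crank '[{"hand":1,"dx":43.5,"dy":9.8,"dz":0,"twist":0},{"hand":1,"dx":43.5,"dy":9.8,"dz":0,"twist":0},{"hand":1,"dx":43.5,"dy":9.8,"dz":0,"twist":0},{"hand":1,"dx":43.5,"dy":9.8,"dz":0,"twist":0},{"hand":1,"dx":43.5,"dy":9.8,"dz":0,"twist":0},{"hand":1,"dx":43.5,"dy":9.8,"dz":0,"twist":0},{"hand":1,"dx":43.5,"dy":9.8,"dz":0,"twist":0},{"hand":1,"dx":0,"dy":0,"dz":0,"twist":0}]'
python3 -c "
from h import *
delta(476.7,143.6,160,82.5)"
```

```text
t: 2.1
ee_pos: [351.6, -191.4, 210.4]
tcp_rot: [180.0, 0.0, 82.2]
wrist_force: [-0.2, -0.5, -0.1]
finger_gap: 0.006
t: 2.9
ee_pos: [459.8, 104.2, 210.2]
tcp_rot: [180.0, -0.1, 82.7]
wrist_force: [-0.3, -1.8, -0.5]
finger_gap: 0.008
t 2.9 pos [459.8 104.2 210.2] rot [ 1.800e+02 -1.100e-01  8.269e+01] F [-0.3 -1.8 -0.5] gap 0.008
tool delta [41.1 11.8 50.3] twist 0.0033
```

```bash
python3 -m crank '[{"hand":1,"dx":20,"dy":6,"dz":20,"twist":0.003},{"hand":1,"dx":21,"dy":6,"dz":15,"twist":0},{"hand":1,"dx":0,"dy":0,"dz":15,"twist":0},{"hand":1,"dx":0,"dy":0,"dz":12,"twist":0},{"hand":1,"dx":0,"dy":0,"dz":0,"twist":0},{"hand":1,"dx":0,"dy":0,"dz":0,"twist":0}]'
python3 - <<'E'
from h import *
delta(476.7,143.6,133,82.5)
p=camera("scene"); save(p,"s1.png")
cv2.imwrite("pics/s1z.png",cv2.resize(p["frame"][80:260,260:460,::-1],None,fx=3,fy=3))
p=camera("top"); cv2.imwrite("pics/t1z.png",cv2.resize(p["frame"][160:300,60:240,::-1],None,fx=4,fy=4))
E
```

```text
t: 3.5
ee_pos: [476.3, 138.1, 148.5]
tcp_rot: [-180.0, 0.0, 82.2]
wrist_force: [-0.0, -0.2, 0.9]
finger_gap: 0.005
t 3.5 pos [476.3 138.1 148.5] rot [-1.7999e+02  1.0000e-02  8.2220e+01] F [-0.  -0.2  0.9] gap 0.005
tool delta [ 5.5 -0.4 15.5] twist -0.005
```

View pics/s1z.png

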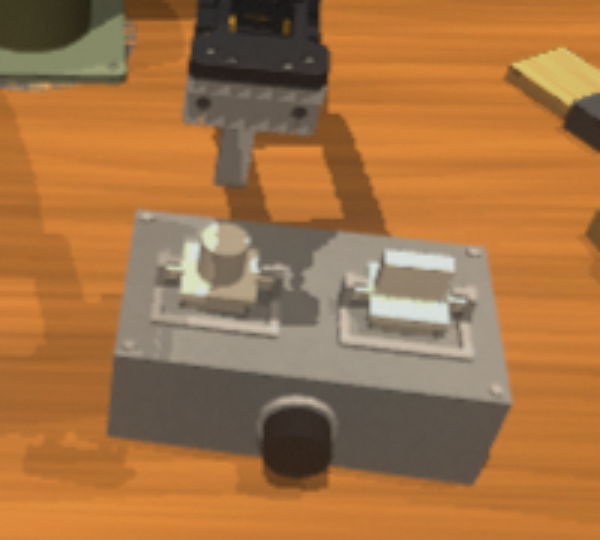

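View pics/t1z.png

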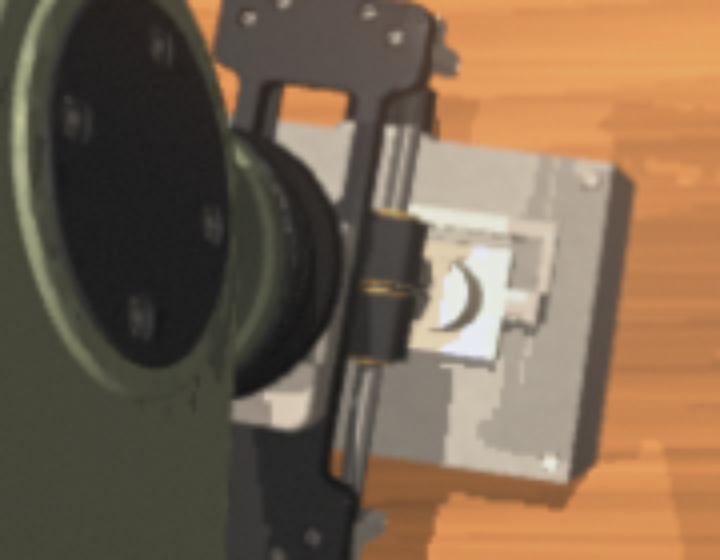

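Run:
```python
from h import *
p=camera("scene"); T=np.array(p["camera_from_world"])
def pr(X):
    r,_=cv2.Rodrigues(T[:3,:3]); q=cv2.projectPoints(np.array([X],float),r,T[:3,3],K(p),np.array(p["dist_coeffs"]))[0][0,0]
    return q, (q-[260,80])*3
print("tip",pr([476.3,138.1,148.5])); print("knobtop",pr([476.7,143.6,133]))
print("campos",np.linalg.inv(T)[:3,3])
c=cloud(p); print(sense()["ee_pos"])
for (u,v) in((232,180),(232,170),(226,237),(226,225),(226,248)):
    print(u,v,np.round(c[80+v//3,260+u//3],1))
m=(np.abs(c[...,0]-470)<40)&(np.abs(c[...,1]-140)<30)&(c[...,2]>143)&(c[...,2]<190)
print(m.sum()); q=c[m]; print(np.percentile(q,[2,50,98],axis=0).round(1)); 
m=(np.abs(c[...,0]-477)<30)&(np.abs(c[...,1]-143)<30)&(c[...,2]>128)&(c[...,2]<138); print(np.percentile(c[m],[2,50,98],axis=0).round(1))
```

```text
tip (array([333.0630885 , 152.77147972]), array([219.18926549, 218.31443917]))
knobtop (array([334.87420128, 159.00977034]), array([224.62260384, 237.02931101]))
campos [1044.98731034   29.28269941  622.62762809]
[477.24863976 138.50359871 149.56083887]
232 180 [488.9 139.  189.7]
232 170 [488.8 137.8 198.8]
226 237 [473.9 144.4 130.6]
226 225 [464.3 145.  132.9]
226 248 [483.9 143.4 131.5]
22
[[471.4 130.7 179.3]
 [488.5 138.9 187.9]
 [491.2 147.8 189.7]]
[[463.7 130.  128.6]
 [478.7 143.5 131.9]
 [492.8 157.9 133.7]]
```

Run:
```python
from h import *
p=camera("scene"); c=cloud(p)
for v in range(110,160,2): print(v,[ (np.round(c[v,u]).tolist(),p["frame"][v,u].tolist()) for u in (334,337,340)])
s=p["frame"][90:170,300:380,::-1]; cv2.imwrite("pics/s2z.png",cv2.resize(s,None,fx=7,fy=7,interpolation=cv2.INTER_NEAREST))
```

```text
110 [([561.0, 113.0, 302.0], [125, 114, 101]), ([562.0, 117.0, 303.0], [104, 94, 84]), ([562.0, 121.0, 303.0], [128, 117, 105])]
112 [([554.0, 114.0, 294.0], [101, 92, 80]), ([554.0, 119.0, 294.0], [101, 91, 81]), ([555.0, 123.0, 295.0], [103, 93, 82])]
114 [([555.0, 115.0, 291.0], [100, 89, 80]), ([557.0, 119.0, 292.0], [100, 90, 79]), ([555.0, 124.0, 291.0], [100, 90, 80])]
116 [([556.0, 115.0, 288.0], [102, 92, 82]), ([554.0, 120.0, 287.0], [101, 91, 80]), ([557.0, 124.0, 289.0], [101, 91, 81])]
118 [([555.0, 116.0, 284.0], [101, 91, 82]), ([556.0, 120.0, 284.0], [101, 91, 80]), ([555.0, 125.0, 284.0], [106, 95, 84])]
120 [([555.0, 116.0, 280.0], [102, 91, 81]), ([555.0, 121.0, 280.0], [110, 101, 89]), ([557.0, 125.0, 281.0], [129, 116, 104])]
122 [([162.0, 187.0, -2.0], [111, 91, 72]), ([556.0, 121.0, 277.0], [105, 94, 84]), ([557.0, 126.0, 278.0], [113, 102, 91])]
124 [([471.0, 132.0, 212.0], [110, 96, 81]), ([489.0, 134.0, 225.0], [102, 91, 81]), ([489.0, 139.0, 225.0], [117, 106, 93])]
126 [([486.0, 130.0, 219.0], [109, 98, 86]), ([489.0, 135.0, 221.0], [102, 91, 80]), ([489.0
[... 1336 characters left out ...]
4.0, -1.0], [124, 78, 40]), ([275.0, 192.0, -2.0], [123, 77, 40])]
150 [([286.0, 176.0, -1.0], [185, 115, 57]), ([285.0, 183.0, -1.0], [118, 75, 40]), ([285.0, 191.0, -1.0], [118, 76, 40])]
152 [([293.0, 175.0, -1.0], [172, 113, 63]), ([294.0, 183.0, -1.0], [118, 77, 44]), ([294.0, 190.0, -0.0], [120, 77, 43])]
154 [([403.0, 155.0, 84.0], [155, 139, 116]), ([402.0, 161.0, 83.0], [133, 119, 102]), ([403.0, 168.0, 84.0], [108, 98, 88])]
156 [([467.0, 143.0, 132.0], [181, 160, 132]), ([466.0, 149.0, 132.0], [181, 162, 134]), ([466.0, 155.0, 132.0], [157, 141, 119])]
158 [([473.0, 142.0, 132.0], [181, 160, 134]), ([473.0, 148.0, 133.0], [182, 162, 135]), ([473.0, 154.0, 133.0], [182, 162, 135])]
```

View pics/s2z.png

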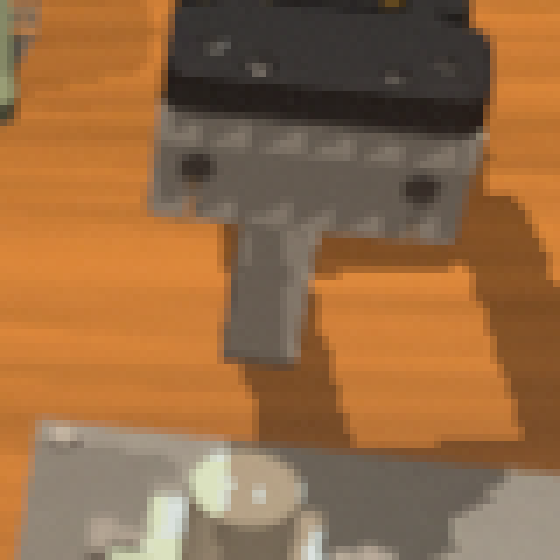

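The scene close-up shows the shut fingertips ending at about (142,337). Depth puts that at z ≈ 185, but the reported TCP z is 149, and the horizontal position agrees. I'll centre over the knob, step down to just above nominal contact and compare again.

```bash
python3 -m crank '[{"hand":1,"dx":5.3,"dy":-0.4,"dz":5,"twist":-0.003},{"hand":1,"dx":0,"dy":0,"dz":4,"twist":0},{"hand":1,"dx":0,"dy":0,"dz":3,"twist":0},{"hand":1,"dx":0,"dy":0,"dz":0,"twist":0},{"hand":1,"dx":0,"dy":0,"dz":0,"twist":0}]'
python3 - <<'E'
from h import *
p=camera("scene"); c=cloud(p)
delta(476.7,143.6,133,82.5); print(sense()["q"].round(2))
m=(np.abs(c[...,0]-490)<6)&(np.abs(c[...,1]-143)<14)&(c[...,2]>138)&(c[...,2]<215)
print(m.sum(),np.percentile(c[m],[0,5,50,98],axis=0).round(1))
s=p["frame"][90:190,290:410,::-1]; cv2.imwrite("pics/s3z.png",cv2.resize(s,None,fx=5,fy=5))
E
```

```text
t: 4.2
ee_pos: [476.6, 144.2, 136.2]
tcp_rot: [-180.0, 0.0, 82.5]
wrist_force: [0.3, -0.6, 1.1]
finger_gap: 0.006
t 4.25 pos [476.8 144.2 136.4] rot [-179.99    0.     82.5 ] F [ 0.6 -0.3  0.1] gap 0.003
tool delta [-0.6  0.   3.4] twist -0.0
[  6.86   4.57 101.42  -0.    74.02  14.36]
186 [[484.9 135.5 170.7]
 [487.  136.3 175.3]
 [489.1 145.  194.8]
 [491.5 154.  213.4]]
```

View pics/s3z.png

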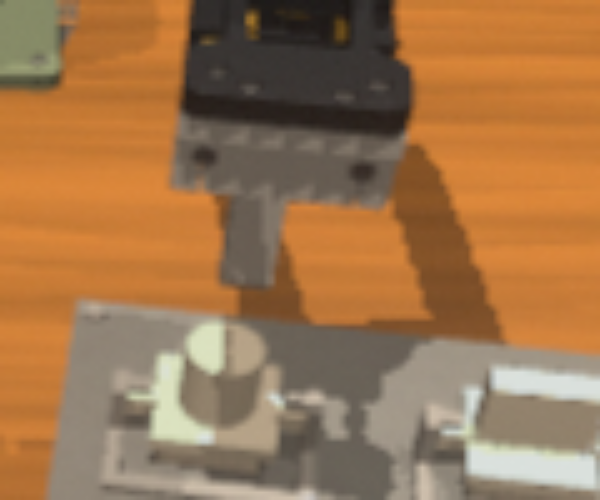

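The tip still shows about 35 mm higher than reported; the image has it well clear of the knob. I'll go down in small guarded steps, watching force.

```bash
python3 -m crank '[{"hand":1,"dx":-0.5,"dy":0,"dz":4,"twist":0},{"hand":1,"dx":0,"dy":0,"dz":4,"twist":0},{"hand":1,"dx":0,"dy":0,"dz":0,"twist":0}]'
python3 - <<'E'
from h import *
p=camera("scene"); c=cloud(p)
delta(476.7,143.6,133,82.5)
m=(np.hypot(c[...,0]-477,c[...,1]-143.6)<18)&(c[...,2]>122)&(c[...,2]<148); print("knob",np.histogram(c[m][:,2],bins=np.arange(122,149,2)))
m=(np.abs(c[...,0]-490)<6)&(np.abs(c[...,1]-143)<14)&(c[...,2]>138)&(c[...,2]<215)
print(m.sum(),np.percentile(c[m],[0,5,50,98],axis=0).round(1))
E
```

```text
t: 4.55
ee_pos: [476.0, 143.5, 127.6]
tcp_rot: [-179.9, 0.0, 82.5]
wrist_force: [-0.7, 0.5, -0.0]
finger_gap: 0.005
t 4.6 pos [476.2 143.6 127.9] rot [-1.7994e+02  1.0000e-02  8.2490e+01] F [-0.3 -0.2 -0.6] gap 0.004
tool delta [ 0.1  0.5 -5.1] twist -0.0002
knob (array([18,  9, 15, 12, 67, 72,  3,  0,  0,  0,  0,  0,  0]), array([122, 124, 126, 128, 130, 132, 134, 136, 138, 140, 142, 144, 146,
       148]))
176 [[484.  134.9 162.1]
 [486.8 135.5 167.2]
 [488.9 144.2 185.3]
 [491.  153.2 203.9]]
```

No contact at reported 127.8, so the z reading is biased: the true tip is about 34 mm higher than reported. I'll trust the camera and force. Contact is expected near reported 99.

```bash
python3 -m crank '[{"hand":1,"dx":0,"dy":0,"dz":5,"twist":0},{"hand":1,"dx":0,"dy":0,"dz":5,"twist":0},{"hand":1,"dx":0,"dy":0,"dz":5,"twist":0},{"hand":1,"dx":0,"dy":0,"dz":3,"twist":0},{"hand":1,"dx":0,"dy":0,"dz":0,"twist":0}]'
python3 -m crank '[{"hand":1,"dx":0,"dy":0,"dz":3,"twist":0},{"hand":1,"dx":0,"dy":0,"dz":0,"twist":0}]'
python3 -m crank '[{"hand":1,"dx":0,"dy":0,"dz":3,"twist":0},{"hand":1,"dx":0,"dy":0,"dz":0,"twist":0}]'
```

```text
t: 5.1
ee_pos: [476.1, 143.6, 109.6]
tcp_rot: [-179.9, 0.0, 82.5]
wrist_force: [0.2, 0.7, 0.7]
finger_gap: 0.007
t: 5.3
ee_pos: [476.5, 143.6, 107.2]
tcp_rot: [-180.0, 0.0, 82.5]
wrist_force: [-0.0, 0.3, 0.4]
finger_gap: 0.006
t: 5.5
ee_pos: [476.4, 143.6, 104.1]
tcp_rot: [-180.0, 0.0, 82.5]
wrist_force: [-0.4, -0.5, 0.5]
finger_gap: 0.008
```

```bash
python3 -m crank '[{"hand":1,"dx":0,"dy":0,"dz":2,"twist":0},{"hand":1,"dx":0,"dy":0,"dz":0,"twist":0}]'
python3 - <<'E'
from h import *
p=camera("scene"); c=cloud(p)
delta(476.7,143.6,133,82.5)
m=(np.abs(c[...,0]-490)<6)&(np.abs(c[...,1]-143)<14)&(c[...,2]>138)&(c[...,2]<215)
print(m.sum(),np.percentile(c[m],[0,5,50,98],axis=0).round(1))
s=p["frame"][90:190,290:410,::-1]; cv2.imwrite("pics/s4z.png",cv2.resize(s,None,fx=5,fy=5))
E
```

```text
t: 5.7
ee_pos: [477.0, 143.7, 103.2]
tcp_rot: [180.0, -0.0, 82.5]
wrist_force: [-0.6, 0.9, 4.6]
finger_gap: 0.002
t 5.75 pos [477.1 143.7 103.2] rot [ 1.7996e+02 -1.0000e-02  8.2500e+01] F [-2.5 -0.8  4.7] gap 0.002
tool delta [ -0.2  -0.3 -29.8] twist -0.0
149 [[485.3 135.1 139.7]
 [488.  135.6 143.4]
 [489.6 144.3 160.1]
 [491.9 153.5 175.9]]
```

View pics/s4z.png

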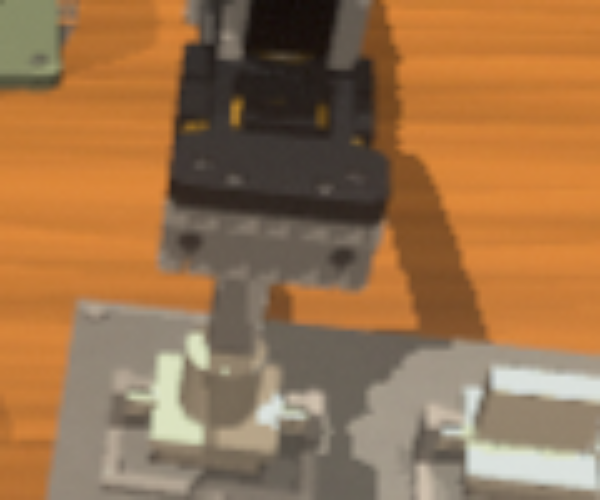

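Contact at reported z 103.2 (4.7 N), with the tips centred on the knob top. That makes true z ≈ reported + 30. Now I'll press.

```bash
python3 -m crank '[{"hand":1,"dx":0,"dy":0,"dz":2,"twist":0},{"hand":1,"dx":0,"dy":0,"dz":2,"twist":0},{"hand":1,"dx":0,"dy":0,"dz":2,"twist":0},{"hand":1,"dx":0,"dy":0,"dz":0,"twist":0}]'
python3 -m crank '[{"hand":1,"dx":0,"dy":0,"dz":2,"twist":0},{"hand":1,"dx":0,"dy":0,"dz":0,"twist":0},{"hand":1,"dx":0,"dy":0,"dz":0,"twist":0}]'
```

```text
t: 6.15
ee_pos: [476.8, 144.1, 98.7]
tcp_rot: [180.0, -0.0, 82.5]
wrist_force: [-5.6, 0.3, 12.8]
finger_gap: 0.003
t: 6.45
ee_pos: [476.6, 144.3, 96.5]
tcp_rot: [-180.0, -0.1, 82.5]
wrist_force: [-4.7, -0.0, 13.8]
finger_gap: 0.003
```

```bash
python3 -m crank '[{"hand":1,"dx":0,"dy":0,"dz":1.5,"twist":0},{"hand":1,"dx":0,"dy":0,"dz":0,"twist":0},{"hand":1,"dx":0,"dy":0,"dz":0,"twist":0}]'
python3 -m crank '[{"hand":1,"dx":0,"dy":0,"dz":-4,"twist":0},{"hand":1,"dx":0,"dy":0,"dz":-6,"twist":0},{"hand":1,"dx":0,"dy":0,"dz":-10,"twist":0},{"hand":1,"dx":0,"dy":0,"dz":-15,"twist":0},{"hand":-1,"dx":0,"dy":0,"dz":-15,"twist":0},{"hand":-1,"dx":0,"dy":0,"dz":-10,"twist":0},{"hand":-1,"dx":0,"dy":0,"dz":0,"twist":0},{"hand":-1,"dx":0,"dy":0,"dz":0,"twist":0}]'
python3 - <<'E'
from h import *
p=camera("scene"); c=cloud(p)
delta(476.7,143.6,133,82.5)
m=(np.hypot(c[...,0]-477,c[...,1]-143.6)<20)&(c[...,2]>95)&(c[...,2]<158); print("knob",np.histogram(c[m][:,2],bins=np.arange(95,160,3)))
for lo in (128,144):
    m2=m&(c[...,2]>lo); 
    if m2.sum()>20: print(lo,cv2.minAreaRect(c[m2][:,:2].astype(np.float32)))
m=(np.hypot(c[...,0]-491,c[...,1]-264)<40)&(c[...,2]>110)&(c[...,2]<160); print("bar top",np.percentile(c[m][:,2],90))
s=p["frame"][70:190,280:430,::-1]; cv2.imwrite("pics/s5z.png",cv2.resize(s,None,fx=5,fy=5))
E
```

```text
t: 6.75
ee_pos: [476.5, 144.4, 95.0]
tcp_rot: [-180.0, -0.1, 82.5]
wrist_force: [-5.9, 0.4, 14.0]
finger_gap: 0.003
t: 7.55
ee_pos: [476.5, 143.6, 152.6]
tcp_rot: [-180.0, 0.0, 82.5]
wrist_force: [-0.6, 0.7, -0.1]
finger_gap: 0.308
t 7.6 pos [476.1 143.6 152.2] rot [-1.7993e+02  2.0000e-02  8.2490e+01] F [0.3 0.3 0.9] gap 0.348
tool delta [ 0.1  0.6 19.2] twist -0.0001
knob (array([ 14,  13,  10,  17,  13,   3,   0,   1,  63,  38,  16,  19,  17,
        19,  19,  21,  19,  20, 113,  28,   0]), array([ 95,  98, 101, 104, 107, 110, 113, 116, 119, 122, 125, 128, 131,
       134, 137, 140, 143, 146, 149, 152, 155, 158]))
128 ((474.8570556640625, 144.5300750732422), (31.792682647705078, 30.79144859313965), 15.262436866760254)
144 ((474.3197021484375, 145.30828857421875), (29.884565353393555, 31.75313377380371), 53.08763122558594)
bar top 132.51353344650323
```

View pics/s5z.png

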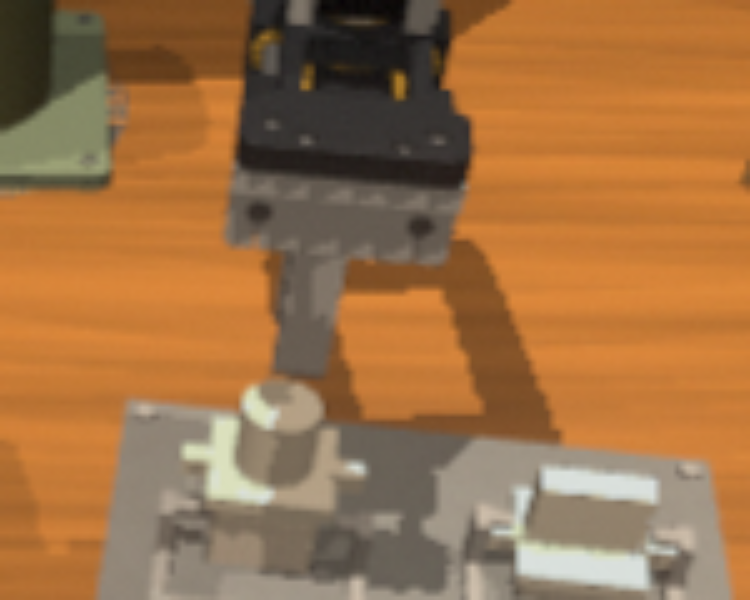

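The filter has sprung up: knob top at about z 151, at (385,282) in the crop, with the ears above their hooks. The bar filter is still latched, with its top at 132.5. Next I'll open, lower so the tips stay about 4 mm above the flange, and grip.

```bash
python3 -m crank '[{"hand":-1,"dx":0.7,"dy":-0.5,"dz":0,"twist":0},{"hand":-1,"dx":0,"dy":0,"dz":5,"twist":0},{"hand":-1,"dx":0,"dy":0,"dz":10,"twist":0},{"hand":-1,"dx":0,"dy":0,"dz":10,"twist":0},{"hand":-1,"dx":0,"dy":0,"dz":10,"twist":0},{"hand":-1,"dx":0,"dy":0,"dz":10,"twist":0},{"hand":-1,"dx":0,"dy":0,"dz":5,"twist":0},{"hand":-1,"dx":0,"dy":0,"dz":0,"twist":0}]'
python3 -m crank '[{"hand":-1,"dx":0,"dy":0,"dz":4,"twist":0},{"hand":-1,"dx":0,"dy":0,"dz":3,"twist":0},{"hand":-1,"dx":0,"dy":0,"dz":0,"twist":0}]'
python3 - <<'E'
from h import *
p=camera("scene")
delta(475.5,144.5,95,82.5)
s=p["frame"][70:190,280:430,::-1]; cv2.imwrite("pics/s6z.png",cv2.resize(s,None,fx=5,fy=5))
E
```

```text
t: 8.4
ee_pos: [475.3, 144.3, 101.7]
tcp_rot: [-179.9, 0.0, 82.5]
wrist_force: [-1.0, 0.6, 0.7]
finger_gap: 0.994
t: 8.7
ee_pos: [476.1, 144.4, 95.7]
tcp_rot: [-180.0, 0.0, 82.5]
wrist_force: [0.4, -0.4, 0.6]
finger_gap: 1.001
t 8.75 pos [476.3 144.4  96. ] rot [180.    0.   82.5] F [-0.1 -0.8 -0.6] gap 1.002
tool delta [-0.  -0.8  1. ] twist -0.0
```

View pics/s6z.png

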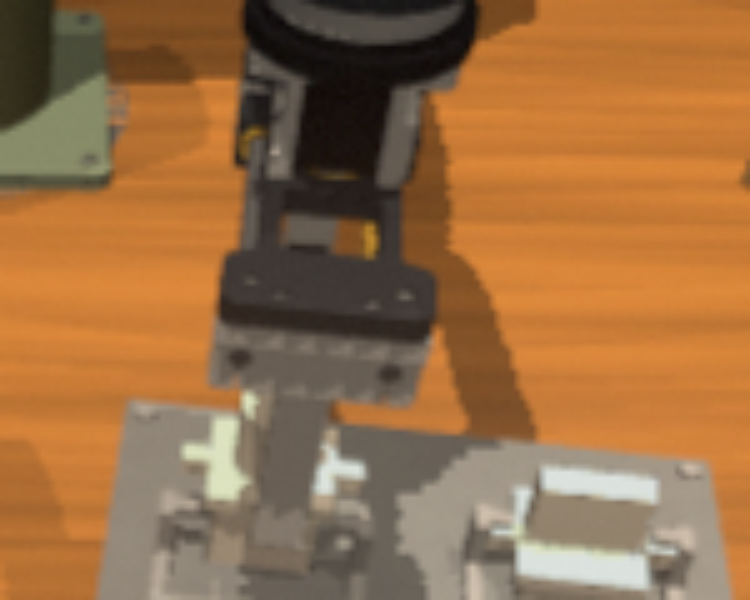

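The open fingers straddle the knob with the tips just above the flange. Closing at 30 N.

```bash
python3 -m crank '[{"hand":1,"dx":0,"dy":0,"dz":0,"twist":0},{"hand":1,"dx":0,"dy":0,"dz":0,"twist":0},{"hand":1,"dx":0,"dy":0,"dz":0,"twist":0},{"hand":1,"dx":0,"dy":0,"dz":0,"twist":0},{"hand":1,"dx":0,"dy":0,"dz":0,"twist":0},{"hand":1,"dx":0,"dy":0,"dz":0,"twist":0},{"hand":1,"dx":0,"dy":0,"dz":0,"twist":0},{"hand":1,"dx":0,"dy":0,"dz":0,"twist":0}]' 30
python3 -m crank '[{"hand":1,"dx":0,"dy":0,"dz":-3,"twist":0},{"hand":1,"dx":0,"dy":0,"dz":-3,"twist":0},{"hand":1,"dx":0,"dy":0,"dz":-3,"twist":0},{"hand":1,"dx":0,"dy":0,"dz":-3,"twist":0},{"hand":1,"dx":0,"dy":0,"dz":-4,"twist":0},{"hand":1,"dx":0,"dy":0,"dz":-5,"twist":0},{"hand":1,"dx":0,"dy":0,"dz":-5,"twist":0},{"hand":1,"dx":0,"dy":0,"dz":-5,"twist":0}]'
```

```text
t: 9.55
ee_pos: [476.2, 144.4, 95.9]
tcp_rot: [-180.0, -0.0, 82.5]
wrist_force: [0.1, -0.1, 0.3]
finger_gap: 0.355
t: 10.35
ee_pos: [476.4, 144.4, 127.5]
tcp_rot: [180.0, -0.0, 82.5]
wrist_force: [-0.1, -0.4, -0.4]
finger_gap: 0.337
```

```bash
python3 -m crank '[{"hand":1,"dx":0,"dy":0,"dz":-10,"twist":0},{"hand":1,"dx":0,"dy":0,"dz":-15,"twist":0},{"hand":1,"dx":0,"dy":0,"dz":-15,"twist":0},{"hand":1,"dx":0,"dy":0,"dz":-15,"twist":0},{"hand":1,"dx":0,"dy":0,"dz":-10,"twist":0},{"hand":1,"dx":0,"dy":0,"dz":0,"twist":0}]'
python3 - <<'E'
from h import *
p=camera("scene")
delta(513,-144.5,192,94.8)
s=p["frame"][50:200,270:450,::-1]; cv2.imwrite("pics/s7z.png",cv2.resize(s,None,fx=4,fy=4))
c=cloud(p)
for nm,(cx,cy),d in(("tray",(512.5,-144.5),125),):
    m=(np.hypot(c[...,0]-cx,c[...,1]-cy)<d)&(c[...,2]>22)&(c[...,2]<40)
    print(cv2.minAreaRect(c[m][:,:2].astype(np.float32)))
m=(np.hypot(c[...,0]-515,c[...,1]+146)<50); print("floor",np.median(c[m],0))
E
```

```text
t: 10.95
ee_pos: [477.8, 144.6, 194.1]
tcp_rot: [179.8, -0.1, 82.5]
wrist_force: [0.6, -0.5, -1.1]
finger_gap: 0.336
t 11.0 pos [476.9 144.5 192.9] rot [ 1.7989e+02 -3.0000e-02  8.2500e+01] F [-0.2 -0.6 -0.7] gap 0.336
tool delta [-281.8   73.5    0.9] twist -0.2147
((512.356689453125, -143.73422241210938), (161.14903259277344, 138.42550659179688), 4.6304521560668945)
floor [ 517.12855362 -145.68231618    3.24335555]
```

View pics/s7z.png

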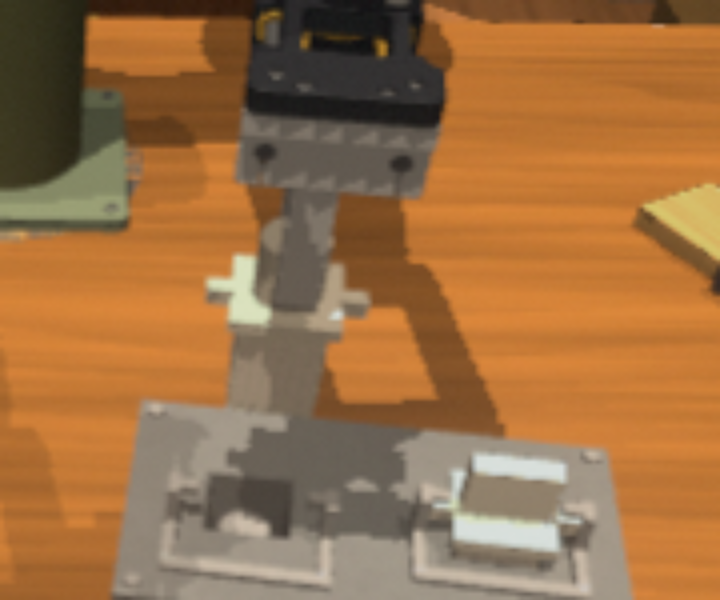

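The filter is out, held upright by the knob, and the bay is empty; the bar filter has not moved. Now to the tray at (512.5, -144.3), yaw about 4.7°.

```bash
python3 -m crank '[{"hand":1,"dx":0,"dy":0,"dz":0,"twist":-0.107},{"hand":1,"dx":0,"dy":0,"dz":0,"twist":-0.107},{"hand":1,"dx":-15,"dy":0.6,"dz":0,"twist":0},{"hand":1,"dx":-30,"dy":1.2,"dz":0,"twist":0},{"hand":1,"dx":-32,"dy":1.2,"dz":0,"twist":0},{"hand":1,"dx":-32,"dy":1.2,"dz":0,"twist":0},{"hand":1,"dx":-32,"dy":1.2,"dz":0,"twist":0},{"hand":1,"dx":-32,"dy":1.2,"dz":0,"twist":0}]'
python3 -m crank '[{"hand":1,"dx":-32,"dy":1.2,"dz":0,"twist":0},{"hand":1,"dx":-32,"dy":1.2,"dz":0,"twist":0},{"hand":1,"dx":-30,"dy":1.2,"dz":0,"twist":0},{"hand":1,"dx":-15,"dy":0.6,"dz":0,"twist":0},{"hand":1,"dx":-8,"dy":0.5,"dz":0,"twist":0},{"hand":1,"dx":0,"dy":0,"dz":0,"twist":0},{"hand":1,"dx":0,"dy":0,"dz":0,"twist":0}]'
python3 -c "
from h import *
delta(512.5,-144.3,36,94.7)"
```

```text
t: 11.8
ee_pos: [496.4, -28.5, 190.8]
tcp_rot: [-179.9, -0.0, 94.8]
wrist_force: [0.3, 0.7, -1.2]
finger_gap: 0.337
t: 12.5
ee_pos: [511.4, -142.5, 191.6]
tcp_rot: [-180.0, -0.1, 94.8]
wrist_force: [-0.4, 0.1, -1.2]
finger_gap: 0.338
t 12.5 pos [ 511.4 -142.5  191.6] rot [-1.7997e+02 -6.0000e-02  9.4800e+01] F [-0.4  0.1 -1.2] gap 0.338
tool delta [ -2.1   1.1 155.6] twist 0.0018
```

```bash
python3 -m crank '[{"hand":1,"dx":-2,"dy":1,"dz":10,"twist":0},{"hand":1,"dx":0,"dy":0,"dz":20,"twist":0},{"hand":1,"dx":0,"dy":0,"dz":25,"twist":0},{"hand":1,"dx":0,"dy":0,"dz":25,"twist":0},{"hand":1,"dx":0,"dy":0,"dz":25,"twist":0},{"hand":1,"dx":0,"dy":0,"dz":15,"twist":0},{"hand":1,"dx":0,"dy":0,"dz":8,"twist":0},{"hand":1,"dx":0,"dy":0,"dz":0,"twist":0}]'
python3 - <<'E'
from h import *
p=camera("scene")
delta(512.5,-144.3,35,94.7)
s=p["frame"][120:260,120:290,::-1]; cv2.imwrite("pics/s8z.png",cv2.resize(s,None,fx=4,fy=4))
E
```

```text
t: 13.3
ee_pos: [511.6, -144.3, 62.4]
tcp_rot: [-179.8, -0.1, 94.8]
wrist_force: [0.4, 0.4, -0.5]
finger_gap: 0.339
t 13.35 pos [ 512.6 -144.9   63.6] rot [-1.7996e+02 -3.0000e-02  9.4800e+01] F [-0.5  0.2 -0.9] gap 0.341
tool delta [ 0.6  0.  28.6] twist 0.0018
```

View pics/s8z.png

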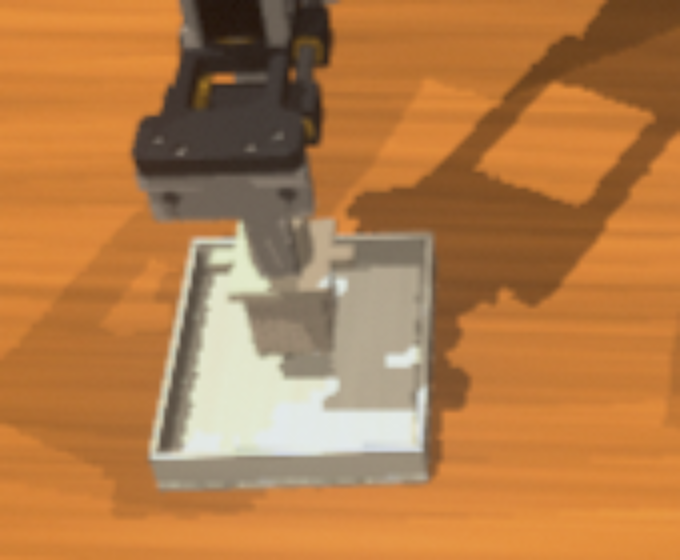

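The filter hangs centred inside the tray rim, its bottom still above the floor. Lowering with a force check.

```bash
python3 -m crank '[{"hand":1,"dx":0,"dy":0,"dz":7,"twist":0},{"hand":1,"dx":0,"dy":0,"dz":7,"twist":0},{"hand":1,"dx":0,"dy":0,"dz":6,"twist":0},{"hand":1,"dx":0,"dy":0,"dz":0,"twist":0}]'
python3 -m crank '[{"hand":1,"dx":0,"dy":0,"dz":2.5,"twist":0},{"hand":1,"dx":0,"dy":0,"dz":2,"twist":0},{"hand":1,"dx":0,"dy":0,"dz":0,"twist":0}]'
python3 -m crank '[{"hand":1,"dx":0,"dy":0,"dz":1.5,"twist":0},{"hand":1,"dx":0,"dy":0,"dz":0,"twist":0}]'
```

```text
t: 13.75
ee_pos: [511.8, -145.2, 42.9]
tcp_rot: [-179.9, -0.1, 94.8]
wrist_force: [-0.7, 0.3, -1.1]
finger_gap: 0.337
t: 14.05
ee_pos: [512.6, -145.5, 39.2]
tcp_rot: [-180.0, -0.0, 94.8]
wrist_force: [-1.2, -0.0, -0.4]
finger_gap: 0.336
t: 14.25
ee_pos: [512.7, -145.5, 37.9]
tcp_rot: [-180.0, -0.0, 94.8]
wrist_force: [0.2, -0.6, -1.9]
finger_gap: 0.338
```

```bash
python3 -m crank '[{"hand":1,"dx":0,"dy":0,"dz":1.5,"twist":0},{"hand":1,"dx":0,"dy":0,"dz":0,"twist":0}]'
python3 -m crank '[{"hand":1,"dx":0,"dy":0,"dz":1,"twist":0},{"hand":1,"dx":0,"dy":0,"dz":0,"twist":0}]'
```

```text
t: 14.45
ee_pos: [512.6, -145.5, 36.3]
tcp_rot: [-180.0, -0.0, 94.8]
wrist_force: [-0.4, -0.2, -1.1]
finger_gap: 0.336
t: 14.65
ee_pos: [512.6, -145.5, 35.3]
tcp_rot: [-180.0, -0.0, 94.8]
wrist_force: [0.1, -0.2, -1.0]
finger_gap: 0.333
```

```bash
python3 -m crank '[{"hand":1,"dx":0,"dy":0,"dz":1,"twist":0},{"hand":1,"dx":0,"dy":0,"dz":0,"twist":0}]'
python3 - <<'E'
from h import *
p=camera("scene")
s=p["frame"][120:260,120:290,::-1]; cv2.imwrite("pics/s9z.png",cv2.resize(s,None,fx=4,fy=4))
E
```

```text
t: 14.85
ee_pos: [512.8, -145.6, 34.4]
tcp_rot: [180.0, 0.0, 94.8]
wrist_force: [0.5, -0.2, -2.0]
finger_gap: 0.334
```

View pics/s9z.png

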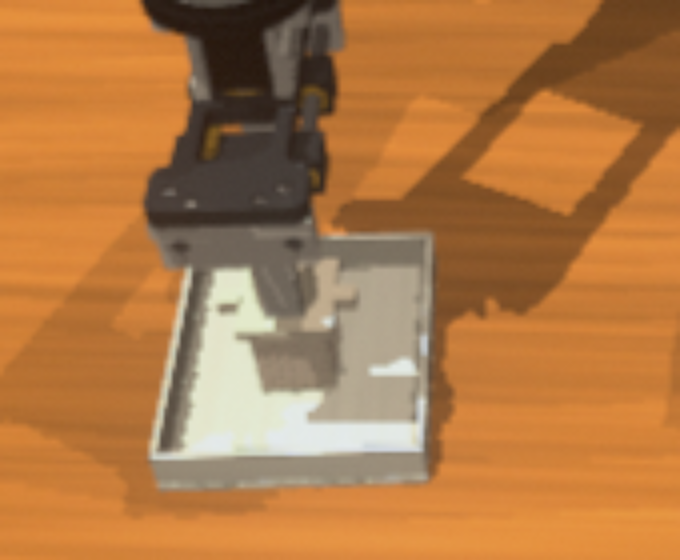

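Nearly down: the shadow gap at the body's foot, near crop (290,390), has almost closed. Continuing in 1 mm steps.

```bash
python3 -m crank '[{"hand":1,"dx":0,"dy":0,"dz":1,"twist":0},{"hand":1,"dx":0,"dy":0,"dz":0,"twist":0}]'
python3 -m crank '[{"hand":1,"dx":0,"dy":0,"dz":1,"twist":0},{"hand":1,"dx":0,"dy":0,"dz":0,"twist":0}]'
```

```text
t: 15.1
ee_pos: [512.9, -145.7, 34.3]
tcp_rot: [180.0, 0.0, 94.8]
wrist_force: [-2.2, 0.7, 5.0]
finger_gap: 0.34
t: 15.3
ee_pos: [513.0, -145.9, 34.2]
tcp_rot: [-180.0, 0.0, 94.8]
wrist_force: [-4.4, 1.9, 11.8]
finger_gap: 0.337
```

On the floor. I'll unload slightly, open, then go straight up.

```bash
python3 -m crank '[{"hand":1,"dx":0,"dy":0,"dz":-1.5,"twist":0},{"hand":1,"dx":0,"dy":0,"dz":0,"twist":0}]'
python3 -m crank '[{"hand":-1,"dx":0,"dy":0,"dz":0,"twist":0},{"hand":-1,"dx":0,"dy":0,"dz":0,"twist":0},{"hand":-1,"dx":0,"dy":0,"dz":0,"twist":0},{"hand":-1,"dx":0,"dy":0,"dz":0,"twist":0},{"hand":-1,"dx":0,"dy":0,"dz":0,"twist":0},{"hand":-1,"dx":0,"dy":0,"dz":0,"twist":0},{"hand":-1,"dx":0,"dy":0,"dz":0,"twist":0},{"hand":-1,"dx":0,"dy":0,"dz":0,"twist":0}]'
python3 -m crank '[{"hand":-1,"dx":0,"dy":0,"dz":-5,"twist":0},{"hand":-1,"dx":0,"dy":0,"dz":-10,"twist":0},{"hand":-1,"dx":0,"dy":0,"dz":-20,"twist":0},{"hand":-1,"dx":0,"dy":0,"dz":-30,"twist":0},{"hand":-1,"dx":0,"dy":0,"dz":-30,"twist":0},{"hand":-1,"dx":0,"dy":0,"dz":-30,"twist":0},{"hand":-1,"dx":0,"dy":0,"dz":-20,"twist":0},{"hand":-1,"dx":0,"dy":0,"dz":0,"twist":0}]'
python3 - <<'E'
from h import *
p=camera("scene"); save(p,"s10.png"); c=cloud(p)
for t in("filter_knob","other_bar"):
    for d in find_in(t,p)[:2]: print(t,round(d["score"],2),np.round(d["centre"]),np.round(world(p,*d["centre"])))
m=(np.hypot(c[...,0]-513,c[...,1]+145)<20)&(c[...,2]>84)&(c[...,2]<100); print("knob top",m.sum(),np.median(c[m],0),cv2.minAreaRect(c[m][:,:2].astype(np.float32)))
m=(np.hypot(c[...,0]-491,c[...,1]-264)<40)&(c[...,2]>110)&(c[...,2]<160); print("bar top",np.percentile(c[m][:,2],90))
E
```

```text
t: 15.5
ee_pos: [513.2, -145.7, 34.3]
tcp_rot: [179.9, 0.0, 94.8]
wrist_force: [-0.1, 0.0, 3.8]
finger_gap: 0.335
t: 16.3
ee_pos: [512.8, -145.6, 34.0]
tcp_rot: [180.0, 0.0, 94.8]
wrist_force: [-0.2, 0.4, -0.0]
finger_gap: 0.976
t: 17.1
ee_pos: [515.6, -146.8, 183.8]
tcp_rot: [179.5, 0.3, 94.8]
wrist_force: [-0.6, -0.1, 0.4]
finger_gap: 0.996
filter_knob 0.69 [200. 191.] [ 531. -145.   59.]
other_bar 0.95 [175. 393.] [499. 257. 115.]
other_bar 0.17 [198. 358.] [534. 191.  85.]
knob top 156 [ 513.65156729 -145.36120243   89.14327846] ((512.5089721679688, -146.05824279785156), (30.86577606201172, 30.678926467895508), 40.48612976074219)
bar top 132.42917254908846
```

View pics/s10.png

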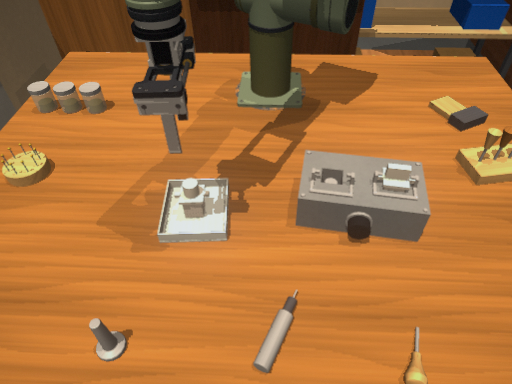

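The filter stands upright in the tray at about (195,192): its knob top is at z 89, where 90 is expected. The gripper is clear above it. The bar filter is still latched at (175,393). Handing in.

```bash
python3 -m crank '[{"hand":-1,"dx":0,"dy":0,"dz":0,"twist":0},{"hand":-1,"dx":0,"dy":0,"dz":0,"twist":0},{"hand":-1,"dx":0,"dy":0,"dz":0,"twist":0}]'; python3 -c "
from h import *
print(hand_in())"
```

```text
t: 17.55
ee_pos: [512.1, -145.3, 177.8]
tcp_rot: [-179.9, -0.1, 94.8]
wrist_force: [-0.5, 0.2, 0.4]
finger_gap: 1.001
the job is handed in; nothing more can be done
None
```

The round-knobbed filter is out of the extractor and standing upright near the centre of the tray, and the job is handed in at 17.6 s. I pressed it about 8 mm with shut fingertips (peak about 14 N) and it sprang up 18 mm. I then gripped the knob along the extractor's x, pulled the filter straight out, lowered it until it touched the tray floor, and released it.

- **Last checks:** the standing knob's top measured z ≈ 89 mm, where 90 is expected, at (512.5, -146) mm. The bar filter's top was unchanged at 132.4 mm, so it is still latched. The gripper is open and clear, with no force on the wrist.
- **What disagreed:** the reported TCP height read about 30 mm lower than the true fingertip height; both the camera and the touch on the knob showed this. I worked from contact force and depth images instead.

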